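# Lock the swing-lid bin for the night

## Robot

A 6-joint arm with a two-finger parallel gripper is mounted at the origin on the work surface. World frame = base frame: x ahead of the robot, y to its left, z up, the work surface at z = 0. Lengths are in mm, angles in degrees, forces in N, time in s.
With the tool pointing down it reaches from about 350 to 850 mm from the base axis. Payload 8.1 kg.
Tool frame: the origin (TCP) lies midway between the tips of the shut fingers; the grasp point (between the pads) lies 19 mm behind it (r.pinch_z is the distance from the TCP to the grasp point, in mm); z points along the fingers, y is the line along which they close (so a half turn about z gives the same grasp; the last joint's range is limited). The gripper opens to 85 mm and grips with 20 to 120 N. Pads are 22 mm wide; open, the fingers measure 114 mm over their backs; the gripper's body (76 mm by 85 mm) begins 54 mm behind the grasp point. The pads swing forward as they close: fully open they stand 13 mm farther back than shut.
Start: joints at [65.409, 7.471, 85.268, -0, 87.261, -4.893], TCP at [202.219, 564.901, 231.292] pointing down, gripper open.
Joint ranges: [-169.43, 169.43], [-51.17, 129.36], [1.28, 143.12], [-76.62, 256.62], [0, 156.53], [-152.29, 152.29]. Speed limits (degrees/s): [136.94, 136.94, 159.86, 180, 180, 180].

## Interface

Orientations are given as [roll, pitch, yaw] about the fixed x, y, z axes, in that order (R = Rz(yaw) Ry(pitch) Rx(roll)).
In Python, from bench import sensors, optics, job, r gives the robot as it stands.
- The arm moves only by the tool play_rows, never from a script. Its argument "motion" is a list that holds one entry, the list of rows, each a list of 6 numbers: the shift along the tool's x, y, z in cm, then the turn, a rotation vector about the tool's x, y, z in degrees. In form: [[[x, y, z, ax, ay, az], ...]]. A call has 1 to 5 rows; each row is the pose to reach, as a shift and turn from the pose commanded when the call began, along the tool's axes at that moment; what a row does not reach only later rows make up. A row lasts 1/10 s, in which the tool goes at most 50 mm and 8.59 degrees, less where a joint would pass 70% of its speed; a pose out of reach is approached as far as the arm can. A call with a gripper value outside its range is refused whole. "jaw" is the opening, from 0 (shut) to 1 (fully open), set as the call begins (left out, the last holds). The fingers move at their own pace and stop on an object; "squeeze" is the grip in N (left out, the last holds). Time passes only in rows, so rows that repeat a pose let the fingers close. It gives the time, the measured TCP pose, the force, the opening and the grip force at its end, in the units of the state.
- sensors.sense(): the state, without advancing time (a new reading comes with each control period).
- optics.snapshot(name): name is "scene" or "side" or "wrist"; returns a dict with "pixels" (480x640x3 uint8, red, green, blue), "mtx" (3x3 intrinsics, pixels), "k1" (the pictures are not rectified: a ray, as slopes to the right and down, at radius r is drawn at 1 + k1 r^2 times it, then the intrinsics apply), "R" (3x3) and "t" (3): a world point X has camera coordinates R X + t; the wrist camera has in their place "T_tool_cam" (4x4, takes a point from camera to tool coordinates, whose origin is the TCP and whose axes are the flange's). Camera axes: x right, y down, z forward; pixel columns grow to the right and rows downward; lengths in mm; the calibration is good to about 2 mm. A picture is of the moment at which its call begins: read the wrist's pose just before it. There is no depth.
- job.hand_in(): hands the job in; it is judged then, once.
The state is a dict: "time": time; "joint_pos": joint angles; "qd": joint speeds; "joint_efforts": joint torques, N m; "tool_pos": TCP position; "tcp_rot": TCP orientation; "ft_force": force on the tool from outside, world axes, zero at the start; "wrist_torque": the same for the moment, N m; "finger_gap": finger opening in mm; "grip_force": force on a finger pad.
Only numpy, scipy, OpenCV 4.12 (cv2) and the standard library are available. Lean on these libraries where they do the work, as an engineer would, in place of code of your own. Each camera call takes 0.05 s, during which the arm holds its last target. There are 200 camera calls.

## Task

Lock the pale blue swing-lid bin against the magpies: gently push the raised edge of its swing flap down until the flap lies level with the bin's top, then push the toggle lever on the bin's top over past its centre with a fingertip or the outside of the fingers, so that it snaps to its other side with its tongue over the flap. Do not pinch or lift anything, push no harder than needed, keep the bin standing where it is, and leave the other things alone.

Things in the scene. Friction and masses are not known exactly. Their poses are not given: they have to be found in the camera images.
- bin: pale blue plastic bin standing loose on the bench, about 2.5 kg, 220 mm (its x) by 260 mm (its y), flat top 200 mm above the bench; origin at the centre of its underside, z up. In its top is an opening filled by the swing flap, and beside the opening, on the +y side, the toggle lever. The whole bin may be turned some 30 degrees either way
- flap (a joint): swing flap, 150 mm (bin x) by 138 mm (bin y), 5 mm thick, pivoted across its middle on an axis along the bin's y through (0, -20) mm of the bin's x, y at 197 mm height. Angle in rad: 0 = level, flush with the bin's top, at a firm stop; positive = its -x half stands up out of the bin and its +x half dips inside. Starts at 0.35 to 0.7. Stiff: stays where left; about 2 N at the edge moves it
- flap_edge (a point): middle of the flap's -x edge (the raised one), on its upper face; at (-75, -20, 199.5) mm in the bin's frame when level, up to about 50 mm higher at the start
- lever (a joint): steel toggle lever turning about an axis along the bin's x. Angle in rad: 0 = unlocked, leaning 0.6 rad from vertical to the bin's +y (outwards, away from the flap), its start; 0.6 = upright, the centre; 1.2 = locked, leaning 0.6 rad to -y. Its heavy end (0.2 kg) drives it to the nearer stop: once past the centre it snaps over by itself. About 2 N on its end from the +y side moves it
- lever_tip (a point): middle of the lever's free end, 75 mm from its pivot; the last 34 mm are a heavy block 40 mm wide (bin x) and 18 mm thick, below it a 14 mm wide, 10 mm thick shank. At (-45, 127, 280) mm in the bin's frame when unlocked, (-45, 43, 280) when locked; upright it stands 293 mm high
- lever_pivot (a point): centre of the lever's pivot, fixed on the bin at (-45, 85, 218) mm in its frame, between two cheeks 57 mm apart over their outsides that end 230 mm above the bench. A flat tongue 65 mm long on the lever stands up when unlocked and lies across the flap's +y edge when locked
- jar: clear glass jar with steel lid, 80 mm across, 130 mm tall, on the bench near the bin; origin under its centre. Leave alone
- pot: small terracotta flowerpot, 94 mm across, 80 mm tall, on the bench; origin under its centre. Leave alone
- can_round: aluminium can crushed to a disc, 72 mm across, 20 mm high, on the bench; origin under its centre. Leave alone
- can_flat: aluminium can flattened sideways, 112 by 70 by 18 mm, on the bench; origin under its centre. Leave alone
- bottle: white plastic bottle, 68 mm across, 200 mm tall, on the bench beyond the bin; origin under its centre. Leave alone
- cap: white plastic bottle cap, 28 mm across, 13 mm high, lying on the bin's top on the strip along its -y side (bin x -30 to 60, y -111 mm); origin under its centre. Leave alone

How it is judged (in metres and radians):
On the way, in this order (a step that is already met when the one before it is completed fails the run):
1. the flap is pushed level while the lever is still unlocked (value of joint flap below 0.06 rad and value of joint lever below 0.3 rad), for 0.2 s.
2. the lever has snapped to its locked side, the flap still level (value of joint lever above 1.1 rad and value of joint flap below 0.06 rad), for 0.2 s.
At the end, for the whole second after the job is handed in: The flap is level (within 0.06 rad), the lever rests at its locked stop (above 1.1 of 1.2 rad), the bin stands upright within 30 mm of where it was, and every bystander within 35 mm of where it was (all of step 2 and velocity of joint lever below 0.1 rad/s and distance of bin from where it was at the start of the episode below 0.03 m and angle between bin's own z axis and vertical below 0.05 rad and linear speed of bin below 0.01 m/s and distance of each of jar, pot, can_round, can_flat, bottle, cap from where it was at the start of the episode below 0.035 m); the robot touches nothing.
It fails at once if the bin is shoved more than 30 mm, lifted or tipped (distance of bin from where it was at the start of the episode above 0.03 m or height (world z) of bin above 0.012 m or angle between bin's own z axis and vertical above 0.12 rad).
It fails at once if the lever is pinched or forced (more than 25 N from the fingers) (contact force between the fingers and lever above 25 N).
It fails at once if the flap is pinched or forced (more than 35 N from the fingers) (contact force between the fingers and flap above 35 N).
It fails at once if any of the other things (jar, pot, cans, bottle, cap) is moved more than 35 mm or lifted (distance of any of jar, pot, can_round, can_flat, bottle, cap from where it was at the start of the episode above 0.035 m).
It also fails if it takes over 43 s, if anything falls off the work surface, if the arm or the gripper's body presses on something with over 40 N, if the wrist force passes 120 N, or if a joint passes its speed limit or range.

## Working session

There is one attempt and no reset: what is moved stays moved. The work goes in short steps, Python scripts to look and compute and a tool call to move; the robot and the scene stay as the last step left them, time stands still between calls to the robot, and variables do not carry over. Pictures are saved under pics/ and viewed, at most 10 in all, crops included, and the job is handed in when it is done.

Besides the shell and the picture viewer there is one more tool, called as a command line: name --argument value ..., lists and objects as JSON in quotes. play_rows: Moves the arm, as the interface text tells. Its arguments: {"type":"object","properties":{"motion":{"type":"array","items":{"type":"array","items":{"type":"array","items":{"type":"number"}}}},"jaw":{"type":"number"},"squeeze":{"type":"number"}},"required":["motion"]}

```bash
mkdir -p pics; python3 - <<'E'
from bench import sensors, optics
import cv2,pickle
d={}
for n in("scene","side"):
    s=optics.snapshot(n); d[n]=s; cv2.imwrite(f"pics/{n}0.png",s["pixels"][:,:,::-1])
pickle.dump(d,open("d0.pkl","wb"))
s=sensors.sense();print(s)
E
```

```text
{'time': 0.1, 'joint_pos': array([ 6.54072721e+01,  7.51180186e+00,  8.53239276e+01, -8.72735018e-04,
        8.72624200e+01, -4.89186548e+00]), 'qd': array([ 0.00830322, -0.13058231, -0.14495594, -0.05106218, -0.11533341,
        0.01822683]), 'joint_efforts': array([ 1.67123777e-03, -5.70954037e+01, -5.01938295e+01, -1.72875402e-04,
        8.18610191e-03, -5.54525241e-05]), 'tool_pos': array([202.02608698, 564.42592963, 230.33018901]), 'tcp_rot': array([-1.79902134e+02, -7.50124834e-03,  1.60299174e+02]), 'ft_force': array([ 0.32603837, -0.50519266, -0.05044994]), 'wrist_torque': array([-0.00591367, -0.03777718, -0.00715453]), 'grip_force': 0.0, 'finger_gap': 85.49549256423109}
```

View pics/scene0.png

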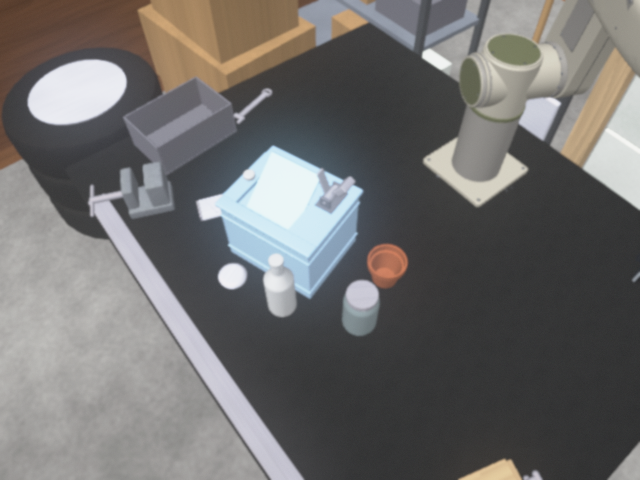

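View pics/side0.png

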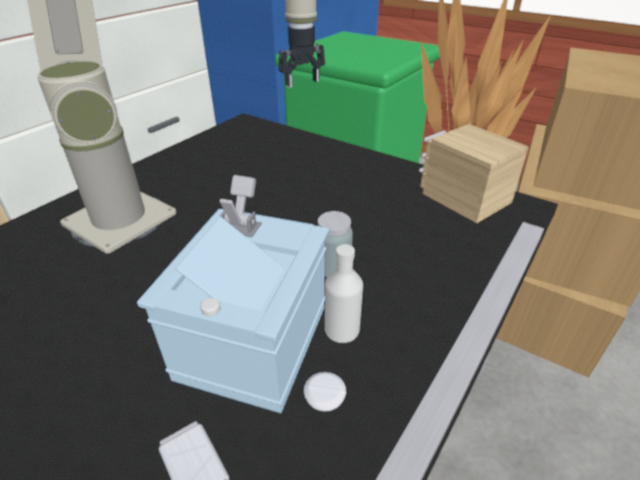

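The scene view shows the bin with the lever at about (333,190) and the cap at (249,174). In the side view the lever is at (240,205), the cap at (210,306), and the flap's raised edge is on the robot's side. I'll zoom in for the corner pixels.

```bash
python3 - <<'E'
import cv2,pickle,numpy as np
d=pickle.load(open("d0.pkl","rb"))
a=d["scene"]["pixels"][140:305,210:370]; b=d["side"]["pixels"][165:415,130:340]
a=cv2.resize(a,None,fx=2.5,fy=2.5,interpolation=2)[:,:,::-1]; b=cv2.resize(b,None,fx=1.9,fy=1.9,interpolation=2)[:,:,::-1]
c=np.zeros((600,800,3),np.uint8); c[:a.shape[0],:400]=a[:,:400]; c[:b.shape[0],401:401+b.shape[1]]=b[:,:399]
cv2.imwrite("pics/crop.png",c)
E
```

```text
(no output)
```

View pics/crop.png

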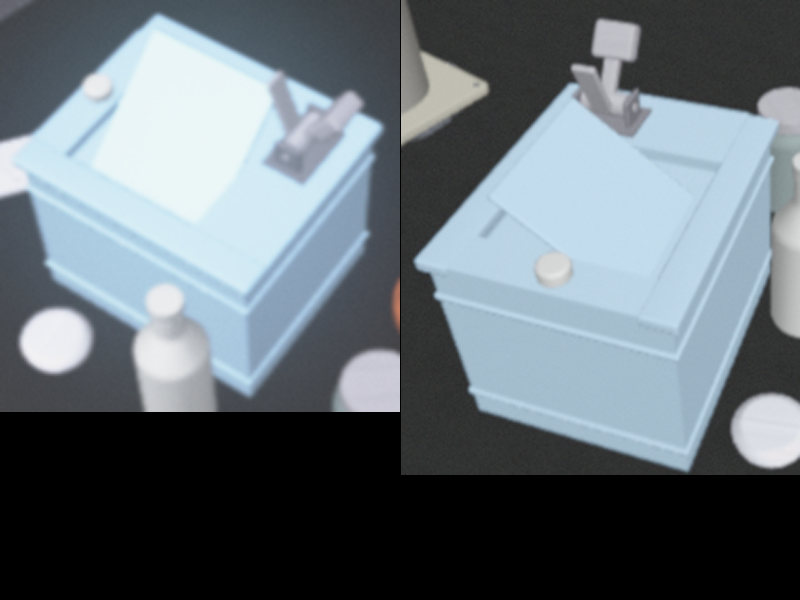

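```bash
cat >h.py <<'E'
import numpy as np,cv2
def proj(s,X):
    c=np.asarray(X,float)@s["R"].T+s["t"]; p=c[:,:2]/c[:,2:]
    p=p*(1+s["k1"]*(p**2).sum(1,keepdims=True)); return p@s["mtx"][:2,:2].T+s["mtx"][:2,2]
def b2w(q,P):
    c,s=np.cos(q[2]),np.sin(q[2]); P=np.asarray(P,float)
    return np.c_[q[0]+c*P[:,0]-s*P[:,1],q[1]+s*P[:,0]+c*P[:,1],P[:,2]]
def flap(a,y):  # -x edge upper face
    return [-75*np.cos(a)+2.5*np.sin(a),y,197+75*np.sin(a)+2.5*np.cos(a)]
E
python3 - <<'E'
from h import *
import pickle
from scipy.optimize import least_squares
d=pickle.load(open("d0.pkl","rb"))
T=[[-110,-130,200],[110,-130,200],[110,130,200],[-110,130,200]]
sc=np.array([[155,14],[15,157],[245,293],[382,127],[155,28],[275,97],[350,103]])/2.5+[210,140]
si=(np.array([[418,263],[675,330],[778,122],[573,87],[490,197],[575,100],[617,38]])-[401,0])/1.9+[130,165]
def res(q,full=False):
    P=T+[flap(q[3],-89),flap(q[3],49),[-45,127,280]]
    W=b2w(q,P); r=np.r_[proj(d["scene"],W)-sc,proj(d["side"],W)-si]
    return r if full else r.ravel()
b=min((least_squares(res,[x,y,t,.5],loss="soft_l1") for x in(500,650) for y in(0,200,-200) for t in(-2,-1,0,1,2,3)),key=lambda o:o.cost)
q=b.x;print(q[:2],np.degrees(q[2]),q[3],b.cost);print(res(q,True).round(1))
np.save("q.npy",q)
print(b2w(q,[flap(q[3],-20),[-75,-20,199.5],[-45,127,280],[-45,43,280],[-45,85,218]]).round(0))
# bystanders: bottle cap-top, jar lid, pot rim
def ray(n,u,z):
    s=d[n]; f=lambda p: (proj(s,[[p[0],p[1],z]])-u).ravel()
    return least_squares(f,q[:2]).x.round(0)
print("bottle",ray("side",[346,253],200),"jar",ray("scene",[361,295],130),ray("side",[334,220],130),"pot",ray("scene",[387,260],80))
E
```

```text
[ 579.29753625 -101.72618514] -702.1969136633494 -11.94098553623958 30.457741391664953
[[-0.3 -0.6]
 [-3.5  0.2]
 [-1.3  0.1]
 [-0.6 -0.6]
 [-1.1  0.4]
 [ 0.3 -2.3]
 [-2.9  3.2]
 [-2.7 -2. ]
 [ 1.4 -1.6]
 [ 1.6 -1.9]
 [-1.1 -3. ]
 [-1.6 -0.2]
 [-1.5 -1.1]
 [ 1.6 -8.6]]
[[ 529. -139.  243.]
 [ 514. -144.  200.]
 [ 498.    5.  280.]
 [ 523.  -75.  280.]
 [ 510.  -35.  218.]]
bottle [706.  11.] jar [585. 166.] [583. 163.] pot [456. 114.]
```

```bash
cat >>h.py <<'E'
from scipy.spatial.transform import Rotation as Ro
def go(bx,by,z):
    "shift (cm) and turn (deg) in tool axes to bin-frame point, tool down, tool x along bin y"
    from bench import sensors
    s=sensors.sense(); q=np.load("q.npy"); R=Ro.from_euler("xyz",s["tcp_rot"],degrees=True)
    G=Ro.from_euler("xyz",[180,0,np.degrees(q[2])+90],degrees=True)
    w=b2w(q,[[bx,by,z]])[0]
    print(bx,by,z,w.round(0),(R.inv().apply(w-s["tool_pos"])/10).round(2),(R.inv()*G).as_rotvec(degrees=True).round(1),"t",s["time"],"F",s["ft_force"].round(1))
E
python3 -c "
from h import *
go(-50,-30,380)"
```

```text
-50 -30 380 [ 541. -146.  380.] [-55.83 -55.45 -14.88] [-0.1  0.  52.5] t 0.1 F [ 0.3 -0.5 -0.1]
```

play_rows --motion '[[[-3,-3,-4,0,0,8],[-6,-6,-8,0,0,16],[-9,-9,-11,0,0,24],[-12,-12,-14,0,0,32],[-15,-15,-15,0,0,40]]]' --jaw 0

```text
time: 0.6
tool_pos: [288.1, 383.2, 379.1]
tcp_rot: [179.9, -0.0, 120.0]
ft_force: [1.8, 0.1, 0.7]
finger_gap: 12.3
grip_force: 0.0
```

```bash
python3 -c "
from h import *
go(-50,-30,380)"
```

```text
-50 -30 380 [ 541. -146.  380.] [-58.43  -4.58  -0.15] [ 0.1 -0.1 12.2] t 0.6 F [1.8 0.1 0.7]
```

play_rows --motion '[[[-5,-0.4,0,0,0,3],[-10,-0.8,0,0,0,6],[-15,-1.2,0,0,0,9],[-20,-1.6,0,0,0,12],[-25,-2,0,0,0,12.2]]]'

```text
time: 1.1
tool_pos: [396.4, 156.9, 376.6]
tcp_rot: [180.0, -0.0, 108.0]
ft_force: [1.2, 0.2, 0.2]
finger_gap: 0.1
grip_force: 0.0
```

```bash
python3 -c "
from h import *
go(-50,-30,380)"
```

```text
-50 -30 380 [ 541. -146.  380.] [-33.23   4.38  -0.34] [ 0.  -0.   0.2] t 1.1 F [1.2 0.2 0.2]
```

play_rows --motion '[[[-5,0.7,0,0,0,0],[-10,1.4,0,0,0,0],[-15,2.1,0,0,0,0],[-20,2.8,0,0,0,0],[-24,3.5,0,0,0,0]]]'

```text
time: 1.6
tool_pos: [504.4, -61.0, 376.3]
tcp_rot: [-180.0, -0.0, 108.0]
ft_force: [0.6, 1.1, 0.4]
finger_gap: 0.1
grip_force: 0.0
```

play_rows --motion '[[[-4.5,0.4,0,0,0,0],[-9,0.9,0,0,0,0],[-9.2,0.9,4,0,0,0],[-9.2,0.9,8,0,0,0],[-9.2,0.9,10,0,0,0]]]'

```text
time: 2.1
tool_pos: [539.5, -143.1, 271.7]
tcp_rot: [-179.7, -0.2, 108.0]
ft_force: [0.6, 0.6, -0.1]
finger_gap: 0.1
grip_force: 0.0
```

```bash
python3 -c "
from h import *
go(-50,-30,250)
from bench import optics
import pickle
q=np.load('q.npy')
s=optics.snapshot('side');a=s['pixels'][100:350,130:390];cv2.imwrite('pics/s1.png',cv2.resize(a,None,fx=2,fy=2)[:,:,::-1])"
```

```text
-50 -30 250 [ 541. -146.  250.] [-0.29  0.06  2.17] [-0.3 -0.2  0.2] t 2.1 F [ 0.6  0.6 -0.1]
```

View pics/s1.png

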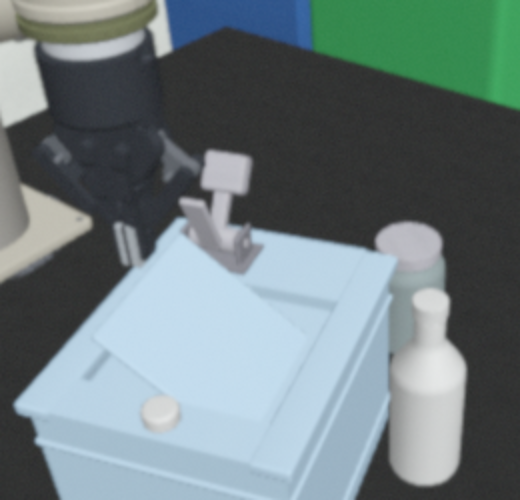

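The side view shows the shut fingertips at crop (135,265), just above the raised edge of the flap near (140,290). The lever is still leaning outward at (225,170). I'll check this against the projection.

```bash
python3 -c "
from h import *
from bench import sensors
import pickle
s=pickle.load(open('d0.pkl','rb'))['side'];q=np.load('q.npy')
print((proj(s,np.r_[[sensors.sense()['tool_pos']],b2w(q,[flap(q[3],-20),flap(q[3],-89),flap(q[3],49)])])-[130,100])*2)"
```

```text
[[137.96859483 260.46008696]
 [138.68140573 281.09819539]
 [ 90.50095003 336.9666558 ]
 [180.13979157 233.14316371]]
```

play_rows --motion '[[[-0.2,0,1,0,0,0],[-0.2,0,2,0,0,0],[-0.2,0,2.7,0,0,0],[-0.2,0,3.4,0,0,0],[-0.2,0,4,0,0,0]]]'

```text
time: 2.65
tool_pos: [542.3, -145.0, 237.2]
tcp_rot: [179.9, 0.1, 108.1]
ft_force: [-0.3, -0.1, 2.5]
finger_gap: 0.1
grip_force: 1.0
```

play_rows --motion '[[[0,0,0.5,0,0,0],[0,0,1,0,0,0],[0,0,1.5,0,0,0],[0,0,2,0,0,0],[0,0,2.2,0,0,0]]]'

```text
time: 3.15
tool_pos: [541.5, -145.0, 214.1]
tcp_rot: [-180.0, -0.0, 108.1]
ft_force: [-1.6, -0.5, 2.6]
finger_gap: 0.0
grip_force: 1.2
```

play_rows --motion '[[[0,0,0.2,0,0,0],[0,0,0.4,0,0,0],[0,0,0.6,0,0,0],[0,0,0.6,0,0,0],[0,0,0.6,0,0,0]]]'

```text
time: 3.65
tool_pos: [541.8, -144.8, 208.5]
tcp_rot: [-180.0, -0.0, 108.1]
ft_force: [0.2, -0.5, -0.7]
finger_gap: -0.2
grip_force: 0.0
```

play_rows --motion '[[[0,0,0.2,0,0,0],[0,0,0.4,0,0,0],[0,0,0.6,0,0,0],[0,0,0.6,0,0,0]]]'

```text
time: 4.05
tool_pos: [541.7, -145.0, 202.4]
tcp_rot: [-180.0, -0.0, 108.1]
ft_force: [-0.1, 0.3, 1.4]
finger_gap: -0.1
grip_force: 0.0
```

play_rows --motion '[[[0,0,0.1,0,0,0],[0,0,0.2,0,0,0],[0,0,0.2,0,0,0]]]'

```text
time: 4.35
tool_pos: [541.7, -145.0, 200.6]
tcp_rot: [-180.0, -0.0, 108.1]
ft_force: [-1.1, -0.3, 0.2]
finger_gap: 0.1
grip_force: 0.3
```

play_rows --motion '[[[0,0,0.1,0,0,0],[0,0,0.1,0,0,0]]]'

```text
time: 4.55
tool_pos: [541.8, -145.0, 199.7]
tcp_rot: [180.0, 0.0, 108.1]
ft_force: [-0.0, 0.2, 0.5]
finger_gap: 0.0
grip_force: 0.5
```

play_rows --motion '[[[0,0,0.1,0,0,0],[0,0,0.1,0,0,0]]]'

```text
time: 4.75
tool_pos: [541.9, -144.9, 199.5]
tcp_rot: [180.0, 0.0, 108.1]
ft_force: [-4.0, 1.3, 5.6]
finger_gap: 0.1
grip_force: 3.2
```

play_rows --motion '[[[0,0,0.05,0,0,0],[0,0,0,0,0,0],[0,0,-4,0,0,0],[0,0,-9,0,0,0],[0,0,-14,0,0,0]]]'

```text
time: 5.25
tool_pos: [541.3, -144.6, 339.5]
tcp_rot: [-179.9, -0.1, 108.1]
ft_force: [1.7, -0.9, 0.8]
finger_gap: 0.2
grip_force: 0.0
```

play_rows --motion '[[[0,0,-4,0,0,0],[4,0,-4,0,0,0],[9,0,-4,0,0,0],[14,0,-4,0,0,0],[19,0.5,-4,0,0,0]]]'

```text
time: 5.75
tool_pos: [486.8, 38.4, 378.8]
tcp_rot: [180.0, -0.0, 108.1]
ft_force: [1.3, 1.3, -0.8]
finger_gap: 0.1
grip_force: 0.0
```

```bash
python3 -c "
from h import *
go(-45,185,262)
from bench import optics
out=[]
for n,r in(('side',(100,350,130,390)),('scene',(120,320,200,400))):
    s=optics.snapshot(n);a=s['pixels'][r[0]:r[1],r[2]:r[3]];out.append(cv2.resize(a,(400,400*a.shape[0]//a.shape[1]))[:380])
cv2.imwrite('pics/s2.png',np.hstack(out)[:,:,::-1])"
```

```text
-45 185 262 [480.  61. 262.] [ 2.33  0.03 11.68] [ 0.  -0.   0.3] t 5.75 F [ 1.3  1.3 -0.8]
```

View pics/s2.png

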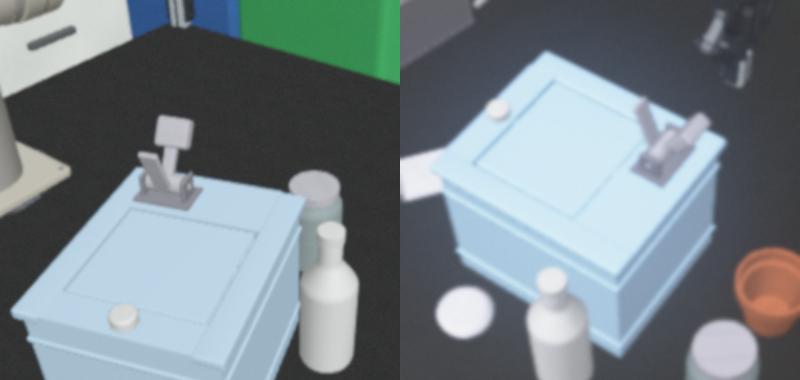

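The flap lies flush in both views, and the lever is still unlocked, with its block at (175,130) in the left panel. Next I descend on its outer side.

play_rows --motion '[[[1.5,0,2,0,0,0],[2.1,0,5,0,0,0.2],[2.1,0,9,0,0,0.2],[2.1,0,11.5,0,0,0.2],[2.1,0,11.5,0,0,0.2]]]'

```text
time: 6.35
tool_pos: [478.8, 56.8, 259.1]
tcp_rot: [-179.6, -0.1, 107.9]
ft_force: [-0.5, -0.8, 0.1]
finger_gap: 0.1
grip_force: 0.0
```

play_rows --motion '[[[-0.8,0,0,0,0,0],[-1.6,0,0,0,0,0],[-2.4,0,0,0,0,0],[-3.2,0,0,0,0,0],[-3.5,0,0,0,0,0]]]'

```text
time: 6.85
tool_pos: [492.5, 22.8, 264.8]
tcp_rot: [179.9, -0.0, 107.9]
ft_force: [-0.7, 3.7, 1.8]
finger_gap: -0.1
grip_force: 1.4
```

```bash
python3 -c "
from h import *
go(-45,105,262)"
```

```text
-45 105 262 [504. -16. 262.] [-4.01 -0.05  0.28] [ 0.1 -0.   0. ] t 6.85 F [-0.7  3.7  1.8]
```

Contact at about 3.7 N, where I expected it. I'll push on slowly.

play_rows --motion '[[[-0.4,0,0,0,0,0],[-0.8,0,0,0,0,0],[-1.2,0,0,0,0,0],[-1.6,0,0,0,0,0],[-2,0,0,0,0,0]]]'

```text
time: 7.35
tool_pos: [498.0, 4.2, 263.6]
tcp_rot: [-180.0, 0.0, 107.9]
ft_force: [-0.0, 0.3, 0.2]
finger_gap: -0.3
grip_force: 0.3
```

play_rows --motion '[[[-0.4,0,0,0,0,0],[-0.8,0,0,0,0,0],[-1.2,0,0,0,0,0],[-1.6,0,0,0,0,0],[-1.8,0,0,0,0,0]]]'

```text
time: 7.85
tool_pos: [503.6, -13.0, 263.7]
tcp_rot: [-180.0, 0.0, 107.9]
ft_force: [0.8, -0.8, 0.3]
finger_gap: 0.1
grip_force: 0.0
```

```bash
python3 -c "
from h import *
go(-45,105,262)
from bench import optics
s=optics.snapshot('side');a=s['pixels'][100:350,130:390];cv2.imwrite('pics/s3.png',cv2.resize(a,None,fx=2,fy=2)[:,:,::-1])"
```

```text
-45 105 262 [504. -16. 262.] [-0.26 -0.01  0.17] [-0.   0.   0.1] t 7.85 F [ 0.8 -0.8  0.3]
```

View pics/s3.png

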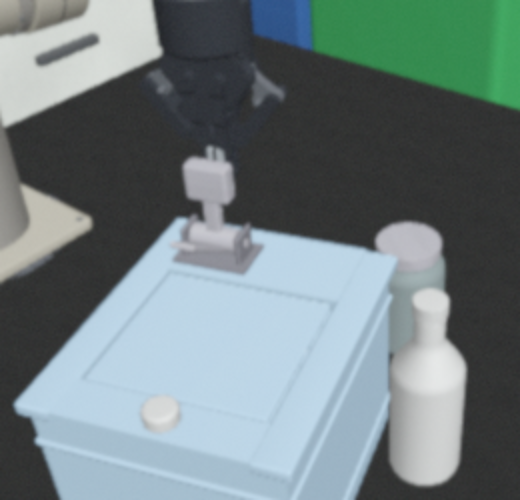

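The lever is nearly upright, with its block at (210,180) and the fingers behind it. I'll push it past the centre.

play_rows --motion '[[[-0.4,0,0,0,0,0],[-0.8,0,0,0,0,0],[-1.2,0,0,0,0,0],[-1.5,0,0,0,0,0],[-1.5,0,0,0,0,0]]]'

```text
time: 8.4
tool_pos: [508.2, -27.2, 263.7]
tcp_rot: [-180.0, 0.0, 107.9]
ft_force: [-0.4, 0.3, 1.5]
finger_gap: -0.2
grip_force: 0.0
```

play_rows --motion '[[[0,0,0,0,0,0],[0,0,0,0,0,0],[0,0,0,0,0,0],[2,0,0,0,0,0],[6,0,0,0,0,0]]]'

```text
time: 8.9
tool_pos: [489.9, 29.3, 263.6]
tcp_rot: [-180.0, 0.0, 107.7]
ft_force: [-0.1, 0.9, -0.2]
finger_gap: 0.0
grip_force: 0.0
```

```bash
python3 -c "
from h import *
go(-45,105,262)
from bench import optics
s=optics.snapshot('side');a=s['pixels'][100:350,130:390];cv2.imwrite('pics/s4.png',cv2.resize(a,None,fx=2,fy=2)[:,:,::-1])"
```

```text
-45 105 262 [504. -16. 262.] [-4.71  0.02  0.17] [-0.   0.  -0.1] t 8.9 F [-0.1  0.9 -0.2]
```

View pics/s4.png

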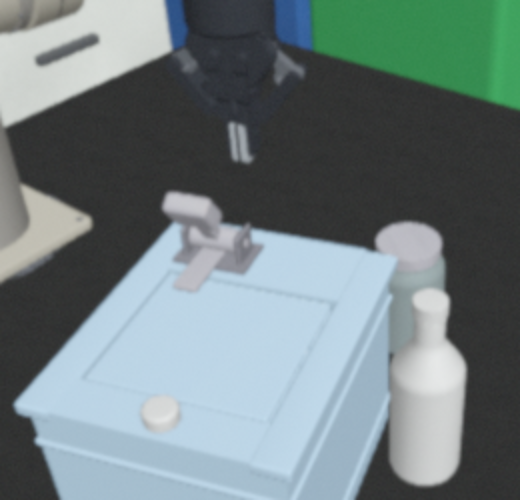

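The lever has snapped over: its block leans toward the flap at (190,210), and the tongue lies across the flap's edge at (200,270). The bin, cap, jar and bottle haven't moved. I'll retreat a little, let it settle and hand in.

play_rows --motion '[[[1,0,-4,0,0,0],[1,0,-8,0,0,0],[1,0,-10,0,0,0],[1,0,-10,0,0,0],[1,0,-10,0,0,0]]]'

```text
time: 9.45
tool_pos: [486.8, 39.9, 363.8]
tcp_rot: [180.0, 0.0, 107.9]
ft_force: [-0.3, -0.4, -0.6]
finger_gap: 0.4
grip_force: 0.0
```

```bash
python3 -c "
from bench import job
print(job.hand_in())"
```

```text
the job is handed in; nothing more can be done
None
```

The job is handed in (no verdict was returned): the last picture shows the flap level and the lever snapped over with its tongue across the flap, in about 9.5 s with measured forces under about 7 N and no visible shift of the bin or the other things.

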